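# Weight the seal press and hold its index plunger out

### The job

Set the small seal press going: hang the steel weight by its handle on the upturned hook at the end of the press arm and let go of it, while the plunger still locks the arm. Then take the plunger's black knob, pull it fully back out of its hole so that the weighted arm sinks onto the seal, and finish still holding the plunger fully back, with the weight hanging on the hook. Leave everything else on the table where it stands.

Things in the scene. Friction and masses are not known exactly. Their poses are not given: they have to be found in the camera images.
- press: Bench press fixed to the table; origin on the table, z up. Its x runs along the press arm from hook end (-x, roughly towards the robot) to hinge. In its frame (mm): base plate 230 x 180 x 15 high; hinge cheeks x 110, y +-21, 175 high; anvil with 80 wide disc and black seal x 50, y 0, 83 high; plunger bracket x 10, y -30 to -58, 168 high; the knob lies on the -y side.
- hook_seat (a point): Where the handle must rest: top of the arm's 12 mm round steel bar (along press x), midway between two pegs, 12 mm thick, 26 mm to either side along x, rising 14 mm above the bar's top; the -x peg is the hook's tip, the bar ends 32 mm from here. At the start (-90, 0, 160) mm in the press frame; moves with the arm (about 35 mm lower when down). Free space above and below.
- press_arm (a joint): Angle of the press arm about its hinge (press frame x 110, z 154 mm): 0 = level, locked by the plunger (play in the hole: up to 0.02), 0.18 rad = fully down, pad on the seal. A light spring keeps the unweighted arm up; with the weight on the hook and the plunger out it sinks by itself in about a second.
- knob (a point): Middle of the plunger's black knob: a round grip 26 mm in diameter and 34 mm long, its axis level along the press's y, with a lip 33 mm in diameter and 6 mm thick at its outer (-y) end. At the start at (10, -83, 154) mm in the press frame. Pull it along the press's -y; nothing is above it, and it can be pinched from above across the press's x.
- plunger (a joint): How far the plunger is pulled: 0 = seated in the hole of the arm, clear of the hole from 8 mm, 0.022 m = fully back (a hard stop). Its spring pulls it home with 5 N at 0 and about 10.5 N fully back; it does not stay out by itself.
- weight: Loose steel weight, about 0.5 kg, upright on the table. Origin under its middle, z up. Block 40 (x) x 80 (y) x 18 mm; two thin straps at y +-37.5 mm carry a black grip bar 12 mm thick (x), 80 long (y), 72 to 112 mm above the underside; opening below the bar 54 mm high, 70 wide. Pinch the bar's upper half across x: fingertips 20 mm above its underside stay clear of the hook's pegs.
- grip (a point): Centre of the weight's grip bar, 92 mm above the weight's underside; axes as the weight's.
- grip_under (a point): Middle of the underside of the weight's grip bar, 72 mm above the weight's underside; it comes to rest on the hook.
- glue_bottle: Bystander: white glue bottle, 64 mm wide, 170 mm high, upright. Origin under its middle.
- small_glue: Bystander: small white bottle, 28 mm wide, 90 mm high. Origin under its middle.
- tape: Bystander: empty cardboard ring, 90 mm wide, 24 mm high. Origin under its middle.
- disc: Bystander: plywood disc, 100 mm wide, 8 mm thick. Origin under its middle.
- screwdriver: Bystander: screwdriver lying on the table.
- sleeve: Bystander: steel sleeve, 44 mm wide, 30 mm high, standing. Origin under its middle.
There are look-alikes about, which are no part of the job. Several things look just like the weight: the one meant starts farthest to the robot's left.

How it is judged:
On the way, in this order (a step that is already met when the one before it is completed fails the run):
1. the weight hangs by its handle on the hook, let go and still, with the plunger seated (distance between grip_under and hook_seat below 0.03 m and z of grip_under in the frame of hook_seat below 0.015 m and angle between weight's own z axis and vertical below 0.45 rad and contact force between the fingers and weight below 0.2 N and linear speed of weight below 0.06 m/s and value of joint plunger below 0.005 m and value of joint press_arm below 0.05 rad), for 0.3 s.
2. the plunger is pulled fully back by its knob and the weighted arm has sunk onto the seal (value of joint plunger above 0.018 m and value of joint press_arm above 0.16 rad and distance between grip_under and hook_seat below 0.03 m and z of grip_under in the frame of hook_seat below 0.015 m), for 0.2 s.
At the end, for the whole second after the job is handed in: Fingers hold the plunger (over 3 N) at 18 mm or more of its 22 mm; press arm above 0.16 rad; the weight hangs still, untouched by the fingers, tilted under 0.45 rad, its grip_under within 30 mm of hook_seat and at most 15 mm above it (all of step 2 and angle between weight's own z axis and vertical below 0.45 rad and contact force between the fingers and weight below 0.2 N and linear speed of weight below 0.06 m/s and contact force between the fingers and anything else above 3 N); the arm keeps its last pose, push and grip.
It fails at once if a bystander is pushed more than 30 mm from its place (distance of any of glue_bottle, small_glue, tape, disc, screwdriver, sleeve from where it was at the start of the episode above 0.03 m).
It also fails if it takes over 51 s, if anything falls off the work surface, if the arm or the gripper's body presses on something with over 40 N, if the wrist force passes 120 N, or if a joint passes its speed limit or range.

### The arm

A 6-joint arm with a two-finger parallel gripper is mounted at the origin on the work surface. World frame = base frame: x ahead of the robot, y to its left, z up, the work surface at z = 0. Lengths are in m, angles in rad, forces in N, time in s.
With the tool pointing down it reaches from about 0.225 to 0.875 m from the base axis. Payload 3.4 kg.
Tool frame: the origin (TCP) lies at the very end of the fingers, on their centre line; the grasp point (between the pads) lies behind it (manip.grasp_offset is the z of the grasp point in the tool frame, in m); z points along the fingers, y is the line along which they close (so a half turn about z gives the same grasp; the last joint's range is limited). The gripper opens to 85 mm and grips with 20 to 120 N. Pads are 22 mm wide; open, the fingers measure 114 mm over their backs; the gripper's body (76 mm by 85 mm) begins 54 mm behind the grasp point. The pads swing forward as they close: fully open they stand 13 mm farther back than shut.
Start: joints at [1.01, 0.276, 1.505, -0, 1.361, -0.121], TCP at [0.245, 0.52, 0.207] pointing down, gripper open.
Joint ranges: [-2.89, 2.89], [-0.75, 2.08], [0.22, 2.7], [-1.18, 4.32], [0.11, 2.71], [-2.7, 2.7]. Speed limits (rad/s): [2.57, 2.57, 3.14, 3.14, 3.14, 3.14].

### API

Orientations are given as a unit quaternion [w, x, y, z].
In Python, from rig import manip gives the robot as it stands.
- The arm moves only by the shell command python3 -m pendant 'ROWS' [FORCE]. ROWS is JSON, a list of rows, each an object of numbers: "dx", "dy", "dz": the shift along the tool's x, y, z in m; "rx", "ry", "rz": the turn, a rotation vector about the tool's x, y, z in degrees; "hand": the finger opening in m, from 0 to 0.0854. In form: [{"dx": .., "dy": .., "dz": .., "rx": .., "ry": .., "rz": .., "hand": ..}, ...]. A call has 1 to 12 rows; each row shifts and turns the commanded pose from where the row before left it, along the tool's axes as they then stand; what a row does not reach is not made up. A row lasts 1/12 s, in which the tool goes at most 41.7 mm and 7.16 degrees, less where a joint would pass 70% of its speed; a pose out of reach is approached as far as the arm can. A call is refused whole if a number of a shift passes 0.0417 or a number of a turn 7.16, either way. A call with a gripper value outside its range is refused whole. The fingers move at their own pace and stop on an object; FORCE is the grip in N (left out, the last holds). Time passes only in rows, so rows that do not move let the fingers close. It gives the time, the measured TCP pose, the force, the opening and the grip force at its end, in the units of the state.
- manip.get_state(): the state, without advancing time (a new reading comes with each control period).
- manip.get_image(name): name is "scene" or "top"; returns a dict with "frame" (480x640x3 uint8, red, green, blue), "fx", "fy", "cx", "cy" (pixels), "position" and "attitude" of the camera in the world. Camera axes: x right, y up, looking along -z (the intrinsics and any distortion apply to the point x, -y, -z); pixel columns grow to the right and rows downward; lengths in m; the calibration is good to about 2 mm. A picture is of the moment at which its call begins. There is no depth.
- manip.sign_off(): hands the job in; it is judged then, once.
The state is a dict: "clock": time; "qpos": joint angles; "qd": joint speeds; "effort": joint torques, N m; "position": TCP position; "ee_rot": TCP orientation; "contact_force": force on the tool from outside, world axes, zero at the start; "moment": the same for the moment, N m; "width": finger opening in m; "gripper_force": force on a finger pad.
Only numpy, scipy, OpenCV 4.12 (cv2) and the standard library are available. Lean on these libraries where they do the work, as an engineer would, in place of code of your own. Each camera call takes 0.05 s, during which the arm holds its last target. There are 200 camera calls.

## Working session

There is one attempt and no reset: what is moved stays moved. The work goes in short steps, Python scripts to look and compute and a shell command to move; the robot and the scene stay as the last step left them, time stands still between calls to the robot, and variables do not carry over. Pictures are saved under pics/ and viewed, at most 12 in all, crops included, and the job is handed in when it is done.

```bash
ls; mkdir -p pics
python3 - <<'E'
from rig import manip
import cv2,json,numpy as np
print(manip.get_state(), manip.grasp_offset)
for n in("scene","top"):
    d=manip.get_image(n); cv2.imwrite(f"pics/{n}0.png",d["frame"][:,:,::-1])
    print(n,{k:v for k,v in d.items() if k!="frame"})
E
```

```text
pics
{'clock': 0.0, 'qpos': array([ 1.01000752e+00,  2.76596266e-01,  1.50616280e+00,  3.55537237e-05,
        1.36068949e+00, -1.21013508e-01]), 'qd': array([ 2.52688284e-04, -1.17800074e-03,  7.94725521e-05, -8.94682101e-04,
       -9.29852229e-04,  5.41152036e-04]), 'effort': array([-2.11427810e-03, -4.16764212e+01, -2.45805341e+01, -6.07610968e-05,
        1.11930905e-02, -2.03938242e-05]), 'position': array([0.244485  , 0.51978929, 0.20562721]), 'ee_rot': array([-3.26629856e-04,  2.18123520e-01,  9.75920729e-01, -8.68738636e-04]), 'contact_force': array([-0.09062881,  0.13089604,  0.14460092]), 'moment': array([-0.00250629,  0.06022255, -0.01377299]), 'gripper_force': 0.0, 'width': 0.08536208737765698} -0.0187
scene {'fx': 544.2332400503878, 'fy': 544.2332400503878, 'cx': 314.6469877211444, 'cy': 239.84203456471138, 'position': array([1.0517098 , 0.60939124, 0.93522482]), 'attitude': array([0.30145588, 0.12943002, 0.38265576, 0.86368211])}
top {'fx': 622.1500297347749, 'fy': 622.1500297347749, 'cx': 319.6766507499545, 'cy': 230.13044263835013, 'position': array([ 0.37066044, -0.06216898,  1.77992545]), 'attitude': array([-0.70076543, -0.02367801,  0.0288203 ,  0.712416  ])}
```

View pics/scene0.png

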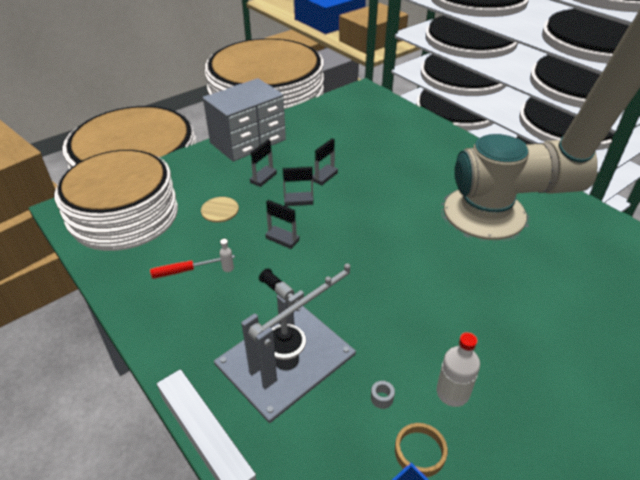

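View pics/top0.png

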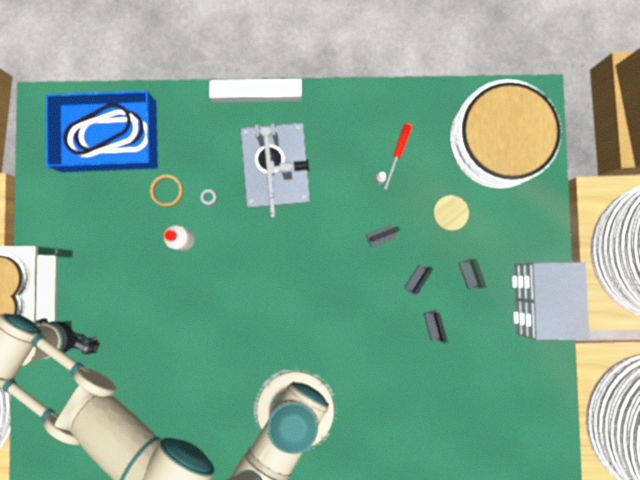

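The scene view shows the press (hook tip ≈ (347,268), knob ≈ (270,279)) and four weight look-alikes. In the top view the look-alikes are at (382,236), (418,279), (472,274) and (435,327). Robot-left is image-left in the top view, so (382,236) is the one meant; it is (282,223) in the scene view. Next I'll confirm it in one enlarged composite.

Run:
```python
import cv2,numpy as np
s=cv2.imread("pics/scene0.png");t=cv2.imread("pics/top0.png")
def c(im,x,y,w,h,k): return cv2.resize(im[y:y+h,x:x+w],None,fx=k,fy=k,interpolation=cv2.INTER_CUBIC)
# left col: top weight(50x37), scene weight ; right: top press, scene hook
A=c(t,352,216,66,50,6);B=c(t,240,120,80,100,3)  # 396x300 ; 240x300
C=c(s,252,190,66,60,5);D=c(s,240,255,120,75,3.9) 
out=np.zeros((600,800,3),np.uint8)
out[:300,:396]=A;out[:300,400:640]=B;out[300:600,:330]=C;out[300:300+D.shape[0],332:332+D.shape[1]]=D[:, :468]
print(D.shape);cv2.imwrite("pics/comp.png",out)
```

```text
(292, 468, 3)
```

View pics/comp.png

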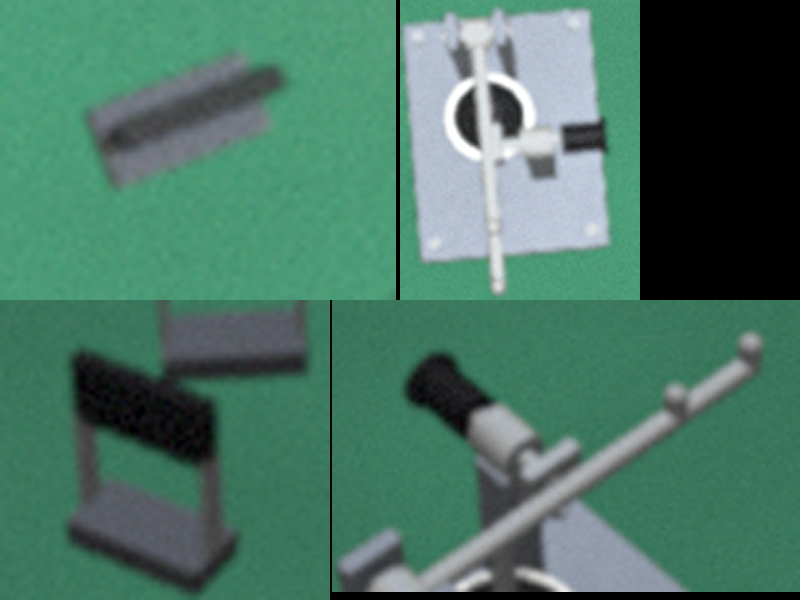

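The crop shows a grip bar on straps over a block at top-view (370.7,238.8)–(398.3,229.0), the leftmost of the four, so it is the weight. It also shows the press pegs, knob and plate corners. Next I'll fit both poses from the two views.

```bash
cat > h.py <<'E'
import numpy as np
from scipy.spatial.transform import Rotation as R
from scipy.optimize import least_squares
CAM={"s":dict(f=544.233,c=(314.647,239.842),p=[1.0517098,.60939124,.93522482],q=[.30145588,.12943002,.38265576,.86368211]),
"t":dict(f=622.15,c=(319.677,230.130),p=[.37066044,-.06216898,1.77992545],q=[-.70076543,-.02367801,.0288203,.712416])}
def proj(cam,P):
    c=CAM[cam];q=c["q"];v=R.from_quat(q[1:]+q[:1]).inv().apply(np.atleast_2d(P)-c["p"])
    return np.c_[c["c"][0]+c["f"]*v[:,0]/-v[:,2], c["c"][1]+c["f"]*v[:,1]/v[:,2]]
def place(x,P): return R.from_euler("z",x[3]).apply(np.array(P,float)/1000)+x[:3]
def fit(obs,x0):
    def r(x): return np.concatenate([(proj(c,place(x,[P]))[0]-px) for c,P,px in obs])
    s=least_squares(r,x0,loss="soft_l1"); return s.x,r(s.x).reshape(-1,2)
E
python3 - <<'E'
from h import *
np.set_printoptions(precision=4,suppress=True)
print("base",proj("t",[0,0,0]),proj("s",[0,0,0]))
T=lambda u,v:(240+(u-400)/3,120+v/3); S=lambda u,v:(240+(u-332)/3.9,255+(v-300)/3.9)
press=[("t",(-116,0,174),T(498,284)),("t",(-64,0,174),T(492,226)),("t",(10,-100,154),T(604,136)),("t",(10,-66,154),T(564,138)),
("t",(115,90,15),T(403,26)),("t",(115,-90,15),T(590,11)),("t",(-115,-90,15),T(609,245)),("t",(-115,90,15),T(421,262)),
("s",(-116,0,174),S(750,342)),("s",(-64,0,174),S(677,393)),("s",(10,-100,154),S(432,382)),
("s",(115,90,15),(270,418)),("s",(115,-90,15),(215,362)),("s",(-115,90,15),(355.5,350))]
x,r=fit(press,[.7,0,0,0]);print("press",x,np.degrees(x[3]));print(r)
print("hook",place(x,[(-90,0,160)]),"knob",place(x,[(10,-83,154)]))
T=lambda u,v:(352+u/6,216+v/6);S=lambda u,v:(252+u/5,190+(v-300)/5)
best=None
for a in (20,-160):
  w=[("t",(0,40,112),T(112,139)),("t",(0,-40,112),T(278,78)),("t",(20,40,18),T(90,112)),("t",(-20,40,18),T(118,187)),("t",(-20,-40,18),T(268,125)),
  ("s",(6,-40,112),S(78,352)),("s",(6,40,112),S(213,403)),("s",(6,-40,72),S(78,410)),("s",(6,40,72),S(210,462)),
  ("s",(20,40,0),S(198,590)),("s",(20,-40,0),S(70,540)),("s",(-20,40,18),S(235,540))]
  x,r=fit(w,[.4,-.2,0,np.radians(a)]);print("weight",x,np.degrees(x[3]));print(r)
E
```

```text
base [[295.531  409.1725]] [[483.6459 212.8739]]
press [0.6767 0.0514 0.0079 0.016 ] 0.916823973555717
[[ -1.5991 -11.2542]
 [ -0.1404 -11.8779]
 [  0.3315  -9.8177]
 [  0.7451 -10.0829]
 [  0.4166   2.0976]
 [  0.9202   5.1697]
 [ -2.91     6.9461]
 [ -3.684    3.2998]
 [-10.0028   2.6614]
 [-11.9883   2.0353]
 [-10.5046   0.7716]
 [  2.8598  -5.4118]
 [  5.9006 -11.3756]
 [  8.5979  -2.3972]]
hook [[0.5867 0.05   0.1679]] knob [[ 0.688  -0.0314  0.1619]]
weight [ 0.482  -0.251   0.0036  0.3487] 19.977451912206675
[[ 0.6477 -0.1982]
 [ 0.7226 -0.6471]
 [-1.2124 -0.2862]
 [-0.758   0.3885]
 [ 0.5303  0.6498]
 [-1.2388 -0.4306]
 [-0.7706  0.1765]
 [-0.1611  0.6693]
 [ 0.372   1.158 ]
 [ 0.6239  0.5581]
 [ 0.1087 -0.5841]
 [ 1.7227 -3.9302]]
weight [ 0.4726 -0.1933  0.0148 -2.8657] -164.1923580736868
[[  7.7861  -6.2267]
 [-48.5784  12.5756]
 [ 10.18     7.3933]
 [  1.3283 -18.6798]
 [-50.8175  -0.1856]
 [ 46.4767  15.2403]
 [ -7.7095  -7.4245]
 [ 46.6092  16.6309]
 [ -6.4271  -6.3233]
 [  0.526  -12.9964]
 [ 51.7552   9.5193]
 [-17.0205   0.3762]]
```

Run:
```python
from h import *
np.set_printoptions(precision=4,suppress=True)
T=lambda u,v:(240+(u-400)/3,120+v/3); S=lambda u,v:(240+(u-332)/3.9,255+(v-300)/3.9)
A=[("t",(-116,0,174),T(498,284)),("t",(-64,0,174),T(492,226)),("t",(10,-100,154),T(604,136)),("t",(10,-66,154),T(564,138)),
("s",(-116,0,174),S(750,342)),("s",(-64,0,174),S(677,393)),("s",(10,-100,154),S(432,382))]
B=[("t",(115,90,15),T(403,26)),("t",(115,-90,15),T(590,11)),("t",(-115,-90,15),T(609,245)),("t",(-115,90,15),T(421,262)),
("s",(115,90,15),(270,418)),("s",(115,-90,15),(215,362)),("s",(-115,90,15),(355.5,350))]
xa,ra=fit(A,[.7,0,0,0]);xb,rb=fit(B,[.7,0,0,0])
print(xa,np.degrees(xa[3]));print(ra);print(xb,np.degrees(xb[3]));print(rb)
print("offset",R.from_euler("z",-xa[3]).apply(xb[:3]-xa[:3]))
print("hook",place(xa,[(-90,0,160)]),"knob",place(xa,[(10,-83,154)]))
```

```text
[ 0.6485  0.0536 -0.0042  0.0558] 3.1969819075529267
[[-0.2065 -0.0183]
 [ 0.4583 -0.5042]
 [-0.4974  0.1153]
 [ 0.0221  0.3545]
 [-0.1138 -0.0078]
 [-0.7298 -0.371 ]
 [ 0.845   0.268 ]]
[ 0.6913  0.0477 -0.0041  0.074 ] 4.242641777942784
[[-0.0552 -0.0216]
 [-0.2096 -0.4906]
 [ 0.5891  0.3482]
 [ 0.4963  0.3089]
 [ 0.0606  1.8204]
 [-0.8487 -1.8655]
 [ 1.32    0.2397]]
offset [ 0.0424 -0.0083  0.0001]
hook [[0.5586 0.0486 0.1558]] knob [[ 0.6631 -0.0287  0.1498]]
```

Weight origin is (0.482, -0.251) with yaw 20° and z≈0, and the hook is (0.559, 0.049, ~0.158), both within reach. I'll travel towards the weight at the current height.

```bash
python3 -m pendant '[{"dx":-0.0226,"dy":-0.0249},{"dx":-0.0226,"dy":-0.0249},{"dx":-0.0226,"dy":-0.0249},{"dx":-0.0226,"dy":-0.0249},{"dx":-0.0226,"dy":-0.0249},{"dx":-0.0226,"dy":-0.0249},{"dx":-0.0226,"dy":-0.0249},{"dx":-0.0226,"dy":-0.0249},{"dx":-0.0226,"dy":-0.0249},{"dx":-0.0226,"dy":-0.0249},{"dx":-0.0226,"dy":-0.0249},{"dx":-0.0226,"dy":-0.0249}]'
python3 -m pendant '[{"dx":-0.0226,"dy":-0.0249},{"dx":-0.0226,"dy":-0.0249},{"dx":-0.0226,"dy":-0.0249},{"dx":-0.0226,"dy":-0.0249},{"dx":-0.0226,"dy":-0.0249},{"dx":-0.0226,"dy":-0.0249},{"dx":-0.0226,"dy":-0.0249},{"dx":-0.0226,"dy":-0.0249},{"dx":-0.0226,"dy":-0.0249},{"dx":-0.0226,"dy":-0.0249},{"dx":-0.0226,"dy":-0.0249},{"dx":-0.0226,"dy":-0.0249}]'
python3 -m pendant '[{"rz":6.4},{"rz":6.4},{"rz":6.4},{"rz":6.4},{"rz":6.4},{"rz":6.4},{"rz":6.4},{}]'
```

```text
invalid input
invalid input
invalid input
```

```bash
python3 -m pendant '[{"dx":-0.0226,"dy":-0.0249,"dz":0,"rx":0,"ry":0,"rz":0,"hand":0.085}]'; python3 -m pendant '[{"dx":-0.0226,"dy":-0.0249,"dz":0,"rx":0,"ry":0,"rz":0}]'
```

```text
clock: 0.18
position: [0.254, 0.4923, 0.2056]
ee_rot: [-0.001, 0.217, 0.976, 0.002]
contact_force: [2.0, 1.0, 1.1]
width: 0.0849
gripper_force: 0.0invalid input
```

All keys are required, so the rows are longer.

```bash
python3 -m pendant '[{"dx":-0.0226,"dy":-0.0249,"dz":0,"rx":0,"ry":0,"rz":0,"hand":0.085},{"dx":-0.0226,"dy":-0.0249,"dz":0,"rx":0,"ry":0,"rz":0,"hand":0.085},{"dx":-0.0226,"dy":-0.0249,"dz":0,"rx":0,"ry":0,"rz":0,"hand":0.085},{"dx":-0.0226,"dy":-0.0249,"dz":0,"rx":0,"ry":0,"rz":0,"hand":0.085},{"dx":-0.0226,"dy":-0.0249,"dz":0,"rx":0,"ry":0,"rz":0,"hand":0.085},{"dx":-0.0226,"dy":-0.0249,"dz":0,"rx":0,"ry":0,"rz":0,"hand":0.085},{"dx":-0.0226,"dy":-0.0249,"dz":0,"rx":0,"ry":0,"rz":0,"hand":0.085},{"dx":-0.0226,"dy":-0.0249,"dz":0,"rx":0,"ry":0,"rz":0,"hand":0.085},{"dx":-0.0226,"dy":-0.0249,"dz":0,"rx":0,"ry":0,"rz":0,"hand":0.085},{"dx":-0.0226,"dy":-0.0249,"dz":0,"rx":0,"ry":0,"rz":0,"hand":0.085},{"dx":-0.0226,"dy":-0.0249,"dz":0,"rx":0,"ry":0,"rz":0,"hand":0.085}]'
python3 -m pendant '[{"dx":-0.0226,"dy":-0.0249,"dz":0,"rx":0,"ry":0,"rz":0,"hand":0.085},{"dx":-0.0226,"dy":-0.0249,"dz":0,"rx":0,"ry":0,"rz":0,"hand":0.085},{"dx":-0.0226,"dy":-0.0249,"dz":0,"rx":0,"ry":0,"rz":0,"hand":0.085},{"dx":-0.0226,"dy":-0.0249,"dz":0,"rx":0,"ry":0,"rz":0,"hand":0.085},{"dx":-0.0226,"dy":-0.0249,"dz":0,"rx":0,"ry":0,"rz":0,"hand":0.085},{"dx":-0.0226,"dy":-0.0249,"dz":0,"rx":0,"ry":0,"rz":0,"hand":0.085},{"dx":-0.0226,"dy":-0.0249,"dz":0,"rx":0,"ry":0,"rz":0,"hand":0.085},{"dx":-0.0226,"dy":-0.0249,"dz":0,"rx":0,"ry":0,"rz":0,"hand":0.085},{"dx":-0.0226,"dy":-0.0249,"dz":0,"rx":0,"ry":0,"rz":0,"hand":0.085},{"dx":-0.0226,"dy":-0.0249,"dz":0,"rx":0,"ry":0,"rz":0,"hand":0.085},{"dx":-0.0226,"dy":-0.0249,"dz":0,"rx":0,"ry":0,"rz":0,"hand":0.085},{"dx":-0.0226,"dy":-0.0249,"dz":0,"rx":0,"ry":0,"rz":0,"hand":0.085}]'
python3 -m pendant '[{"dx":0,"dy":0,"dz":0,"rx":0,"ry":0,"rz":6.4,"hand":0.085},{"dx":0,"dy":0,"dz":0,"rx":0,"ry":0,"rz":6.4,"hand":0.085},{"dx":0,"dy":0,"dz":0,"rx":0,"ry":0,"rz":6.4,"hand":0.085},{"dx":0,"dy":0,"dz":0,"rx":0,"ry":0,"rz":6.4,"hand":0.085},{"dx":0,"dy":0,"dz":0,"rx":0,"ry":0,"rz":6.4,"hand":0.085},{"dx":0,"dy":0,"dz":0,"rx":0,"ry":0,"rz":6.4,"hand":0.085},{"dx":0,"dy":0,"dz":0,"rx":0,"ry":0,"rz":6.4,"hand":0.085},{"dx":0,"dy":0,"dz":0,"rx":0,"ry":0,"rz":0,"hand":0.085},{"dx":0,"dy":0,"dz":0,"rx":0,"ry":0,"rz":0,"hand":0.085}]'
python3 - <<'E'
from rig import manip
from scipy.spatial.transform import Rotation as R
s=manip.get_state();q=s["ee_rot"];print(s["position"],R.from_quat([*q[1:],q[0]]).as_matrix().round(4))
E
```

```text
clock: 1.1
position: [0.3628, 0.1329, 0.2064]
ee_rot: [-0.0, 0.218, 0.976, 0.0]
contact_force: [-0.3, 0.6, 0.9]
width: 0.0848
gripper_force: 0.0
clock: 2.1
position: [0.4811, -0.2529, 0.206]
ee_rot: [-0.0, 0.218, 0.976, 0.0]
contact_force: [0.8, 0.9, 1.3]
width: 0.0848
gripper_force: 0.0
clock: 2.85
position: [0.481, -0.2512, 0.2061]
ee_rot: [-0.0, 0.572, 0.82, 0.0]
contact_force: [0.1, -0.2, 0.3]
width: 0.085
gripper_force: 0.0
[ 0.48095794 -0.25119327  0.20610311] [[-3.447e-01  9.387e-01 -6.000e-04]
 [ 9.387e-01  3.447e-01  6.000e-04]
 [ 8.000e-04 -4.000e-04 -1.000e+00]]
```

```bash
python3 -m pendant '[{"dx":0,"dy":0,"dz":0.019,"rx":0,"ry":0,"rz":0,"hand":0.085},{"dx":0,"dy":0,"dz":0.019,"rx":0,"ry":0,"rz":0,"hand":0.085},{"dx":0,"dy":0,"dz":0.019,"rx":0,"ry":0,"rz":0,"hand":0.085},{"dx":0,"dy":0,"dz":0.019,"rx":0,"ry":0,"rz":0,"hand":0.085},{"dx":0,"dy":0,"dz":0.019,"rx":0,"ry":0,"rz":0,"hand":0.085},{"dx":0,"dy":0,"dz":0.019,"rx":0,"ry":0,"rz":0,"hand":0.085},{"dx":0,"dy":0,"dz":0,"rx":0,"ry":0,"rz":0,"hand":0.085}]' 40
python3 -m pendant '[{"dx":0,"dy":0,"dz":0,"rx":0,"ry":0,"rz":0,"hand":0},{"dx":0,"dy":0,"dz":0,"rx":0,"ry":0,"rz":0,"hand":0},{"dx":0,"dy":0,"dz":0,"rx":0,"ry":0,"rz":0,"hand":0},{"dx":0,"dy":0,"dz":0,"rx":0,"ry":0,"rz":0,"hand":0},{"dx":0,"dy":0,"dz":0,"rx":0,"ry":0,"rz":0,"hand":0},{"dx":0,"dy":0,"dz":0,"rx":0,"ry":0,"rz":0,"hand":0},{"dx":0,"dy":0,"dz":0,"rx":0,"ry":0,"rz":0,"hand":0},{"dx":0,"dy":0,"dz":0,"rx":0,"ry":0,"rz":0,"hand":0},{"dx":0,"dy":0,"dz":0,"rx":0,"ry":0,"rz":0,"hand":0},{"dx":0,"dy":0,"dz":0,"rx":0,"ry":0,"rz":0,"hand":0},{"dx":0,"dy":0,"dz":0,"rx":0,"ry":0,"rz":0,"hand":0}]' 60
```

```text
clock: 3.43
position: [0.4785, -0.2495, 0.0889]
ee_rot: [-0.004, 0.573, 0.82, 0.0]
contact_force: [-1.0, -0.1, -0.3]
width: 0.0851
gripper_force: 0.0
clock: 4.35
position: [0.4812, -0.2513, 0.0924]
ee_rot: [-0.0, 0.574, 0.819, 0.0]
contact_force: [-0.1, 0.1, 1.2]
width: -0.0003
gripper_force: 0.0
```

The fingers closed fully with nothing between them. I'll look before going on.

```bash
cat > shot.py <<'E'
import sys,cv2,numpy as np
from rig import manip
def crop(cam,x,y,w,h,k):
    im=manip.get_image(cam)["frame"][:,:,::-1]
    return cv2.resize(im[y:y+h,x:x+w],None,fx=k,fy=k,interpolation=cv2.INTER_CUBIC)
name=sys.argv[1];a=[crop(p.split(",")[0],*map(int,p.split(",")[1:])) for p in sys.argv[2:]]
H=max(i.shape[0] for i in a)
cv2.imwrite(f"pics/{name}.png",np.hstack([np.pad(i,((0,H-i.shape[0]),(0,0),(0,0))) for i in a]))
E
python3 shot.py miss scene,240,140,100,120,4 top,340,190,100,120,4
```

```text
(no output)
```

View pics/miss.png

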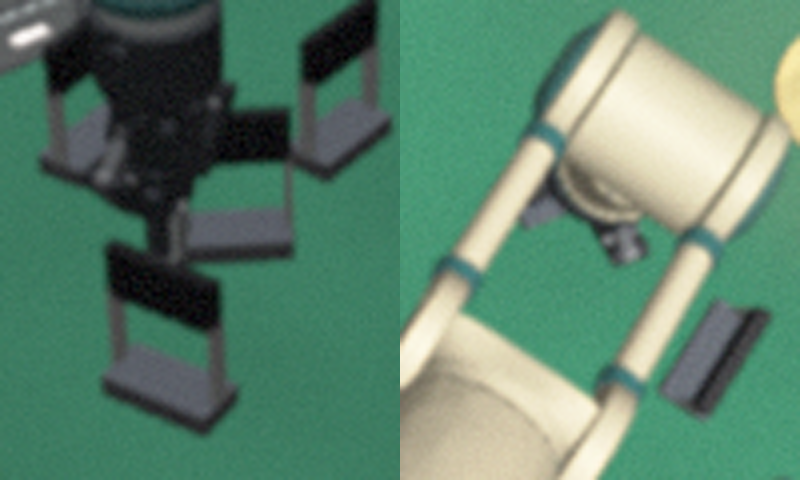

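```bash
python3 - <<'E'
from h import *
from rig import manip
s=manip.get_state();p=s["position"];print(p,s["qpos"],s["width"])
for n,P in(("tcp",p),("tcp+.05",p+[0,0,.05]),("bar",place([.482,-.251,.0036,.3487],[(0,0,112)])[0]),("bar+40",place([.482,-.251,.0036,.3487],[(0,40,112)])[0])): print(n,proj("s",P),proj("t",P))
E
python3 shot.py miss2 scene,255,170,50,60,8 top,360,200,50,60,8
```

```text
[ 0.48118367 -0.25135217  0.09243361] [-6.09642127e-01  3.17619108e-01  1.74842271e+00  1.21093531e-04
  1.07565873e+00 -9.58790181e-01] -0.00017687836403368264
tcp [[281.9855558  211.18381307]] [[384.40052669 234.55151725]]
tcp+.05 [[280.98613298 194.90961519]] [[386.49121413 233.27961122]]
bar [[281.33920818 203.95093618]] [[385.21508886 233.67030476]]
bar+40 [[295.21486674 209.38668687]] [[371.33340202 238.9827099 ]]
```

View pics/miss2.png

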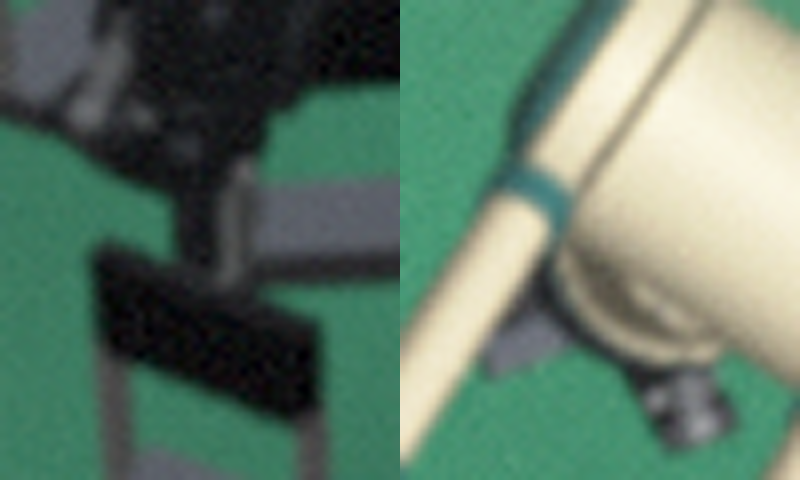

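The bar stands unmoved and the closed fingertips seem to end at its top edge, scene ≈ (282,206). The reported tip height would put them at row 211. I'll raise 60 mm and compare the real tip with the reported one.

```bash
python3 -m pendant '[{"dx":0,"dy":0,"dz":-0.02,"rx":0,"ry":0,"rz":0,"hand":0},{"dx":0,"dy":0,"dz":-0.02,"rx":0,"ry":0,"rz":0,"hand":0},{"dx":0,"dy":0,"dz":-0.02,"rx":0,"ry":0,"rz":0,"hand":0},{"dx":0,"dy":0,"dz":0,"rx":0,"ry":0,"rz":0,"hand":0},{"dx":0,"dy":0,"dz":0,"rx":0,"ry":0,"rz":0,"hand":0}]'
python3 - <<'E'
from h import *
from rig import manip
import cv2
s=manip.get_state();p=s["position"];print(p,proj("s",p),proj("s",p+[0,0,.02]),proj("t",p))
im=manip.get_image("scene")["frame"][:,:,::-1];cv2.imwrite("pics/up.png",cv2.resize(im[150:225,245:320],None,fx=8,fy=8,interpolation=cv2.INTER_CUBIC))
E
```

```text
clock: 4.97
position: [0.4819, -0.2518, 0.1534]
ee_rot: [0.001, 0.574, 0.819, 0.0]
contact_force: [-0.2, -0.5, -0.3]
width: 0.0001
gripper_force: 0.0
[ 0.48185822 -0.25181544  0.15344621] [[280.41291164 191.22674505]] [[279.9899459  184.39910115]] [[387.13895746 232.72961367]]
```

View pics/up.png

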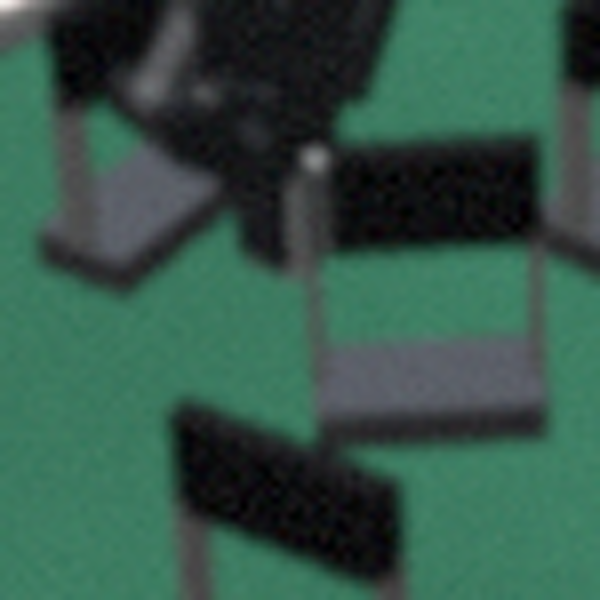

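The tip appears at (280.5,183.5), against (280.4,191.2) predicted from the reported pose. So the real finger ends stand about 21 mm higher than reported, with no lateral error, which explains the miss. I'll open and go down to a reported 0.071.

```bash
python3 -m pendant '[{"dx":0,"dy":0,"dz":0,"rx":0,"ry":0,"rz":0,"hand":0.085},{"dx":0,"dy":0,"dz":0,"rx":0,"ry":0,"rz":0,"hand":0.085},{"dx":0,"dy":0,"dz":0,"rx":0,"ry":0,"rz":0,"hand":0.085},{"dx":0,"dy":0,"dz":0,"rx":0,"ry":0,"rz":0,"hand":0.085},{"dx":0,"dy":0,"dz":0,"rx":0,"ry":0,"rz":0,"hand":0.085},{"dx":0,"dy":0,"dz":0.0164,"rx":0,"ry":0,"rz":0,"hand":0.085},{"dx":0,"dy":0,"dz":0.0164,"rx":0,"ry":0,"rz":0,"hand":0.085},{"dx":0,"dy":0,"dz":0.0164,"rx":0,"ry":0,"rz":0,"hand":0.085},{"dx":0,"dy":0,"dz":0.0164,"rx":0,"ry":0,"rz":0,"hand":0.085},{"dx":0,"dy":0,"dz":0.0164,"rx":0,"ry":0,"rz":0,"hand":0.085},{"dx":0,"dy":0,"dz":0,"rx":0,"ry":0,"rz":0,"hand":0.085},{"dx":0,"dy":0,"dz":0,"rx":0,"ry":0,"rz":0,"hand":0.085}]' 40
python3 -m pendant '[{"dx":0,"dy":0,"dz":0,"rx":0,"ry":0,"rz":0,"hand":0},{"dx":0,"dy":0,"dz":0,"rx":0,"ry":0,"rz":0,"hand":0},{"dx":0,"dy":0,"dz":0,"rx":0,"ry":0,"rz":0,"hand":0},{"dx":0,"dy":0,"dz":0,"rx":0,"ry":0,"rz":0,"hand":0},{"dx":0,"dy":0,"dz":0,"rx":0,"ry":0,"rz":0,"hand":0},{"dx":0,"dy":0,"dz":0,"rx":0,"ry":0,"rz":0,"hand":0},{"dx":0,"dy":0,"dz":0,"rx":0,"ry":0,"rz":0,"hand":0},{"dx":0,"dy":0,"dz":0,"rx":0,"ry":0,"rz":0,"hand":0},{"dx":0,"dy":0,"dz":0,"rx":0,"ry":0,"rz":0,"hand":0},{"dx":0,"dy":0,"dz":0,"rx":0,"ry":0,"rz":0,"hand":0}]' 60
```

```text
clock: 6.02
position: [0.4807, -0.251, 0.0698]
ee_rot: [-0.001, 0.574, 0.819, 0.0]
contact_force: [0.3, -0.1, 1.3]
width: 0.0848
gripper_force: 0.0
clock: 6.85
position: [0.4818, -0.2515, 0.0708]
ee_rot: [0.001, 0.574, 0.819, 0.0]
contact_force: [1.5, -0.2, 2.7]
width: 0.0105
gripper_force: 61.5
```

Grasped (10.5 mm, 61 N). Next I lift, turn by 16.2° to press alignment, and move in front of the hook at threading height.

```bash
python3 -m pendant '[{"dx":0,"dy":0,"dz":-0.01,"rx":0,"ry":0,"rz":0,"hand":0},{"dx":0,"dy":0,"dz":-0.02,"rx":0,"ry":0,"rz":0,"hand":0},{"dx":0,"dy":0,"dz":-0.022,"rx":0,"ry":0,"rz":0,"hand":0},{"dx":0,"dy":0,"dz":-0.022,"rx":0,"ry":0,"rz":0,"hand":0},{"dx":0,"dy":0,"dz":-0.022,"rx":0,"ry":0,"rz":0,"hand":0},{"dx":0,"dy":0,"dz":-0.02,"rx":0,"ry":0,"rz":0,"hand":0},{"dx":0,"dy":0,"dz":0,"rx":0,"ry":0,"rz":4,"hand":0},{"dx":0,"dy":0,"dz":0,"rx":0,"ry":0,"rz":4,"hand":0},{"dx":0,"dy":0,"dz":0,"rx":0,"ry":0,"rz":4.2,"hand":0},{"dx":0,"dy":0,"dz":0,"rx":0,"ry":0,"rz":4,"hand":0},{"dx":0,"dy":0,"dz":0,"rx":0,"ry":0,"rz":0,"hand":0}]'
python3 -m pendant '[{"dx":0.015,"dy":-0.0004,"dz":0,"rx":0,"ry":0,"rz":0,"hand":0},{"dx":0.028,"dy":-0.0004,"dz":0,"rx":0,"ry":0,"rz":0,"hand":0},{"dx":0.03,"dy":-0.0004,"dz":0,"rx":0,"ry":0,"rz":0,"hand":0},{"dx":0.03,"dy":-0.0004,"dz":0,"rx":0,"ry":0,"rz":0,"hand":0},{"dx":0.03,"dy":-0.0004,"dz":0,"rx":0,"ry":0,"rz":0,"hand":0},{"dx":0.03,"dy":-0.0004,"dz":0,"rx":0,"ry":0,"rz":0,"hand":0},{"dx":0.03,"dy":-0.0004,"dz":0,"rx":0,"ry":0,"rz":0,"hand":0},{"dx":0.03,"dy":-0.0004,"dz":0,"rx":0,"ry":0,"rz":0,"hand":0},{"dx":0.03,"dy":-0.0004,"dz":0,"rx":0,"ry":0,"rz":0,"hand":0},{"dx":0.027,"dy":-0.0004,"dz":0,"rx":0,"ry":0,"rz":0,"hand":0},{"dx":0.015,"dy":0,"dz":0,"rx":0,"ry":0,"rz":0,"hand":0},{"dx":0,"dy":0,"dz":0,"rx":0,"ry":0,"rz":0,"hand":0}]'
python3 -m pendant '[{"dx":0,"dy":0,"dz":0,"rx":0,"ry":0,"rz":0,"hand":0},{"dx":0,"dy":0,"dz":0,"rx":0,"ry":0,"rz":0,"hand":0},{"dx":0,"dy":0,"dz":0,"rx":0,"ry":0,"rz":0,"hand":0}]'
python3 shot.py pre scene,260,190,130,150,4
```

```text
clock: 7.77
position: [0.4797, -0.2507, 0.1858]
ee_rot: [-0.002, 0.684, 0.73, -0.0]
contact_force: [0.1, -0.3, -4.2]
width: 0.0104
gripper_force: 60.6
clock: 8.77
position: [0.4556, 0.0464, 0.1862]
ee_rot: [-0.002, 0.681, 0.732, 0.0]
contact_force: [0.2, -0.9, -3.9]
width: 0.0102
gripper_force: 60.6
clock: 9.02
position: [0.4574, 0.0421, 0.1864]
ee_rot: [-0.0, 0.683, 0.73, -0.0]
contact_force: [1.0, -0.1, -4.6]
width: 0.0102
gripper_force: 60.6
```

View pics/pre.png

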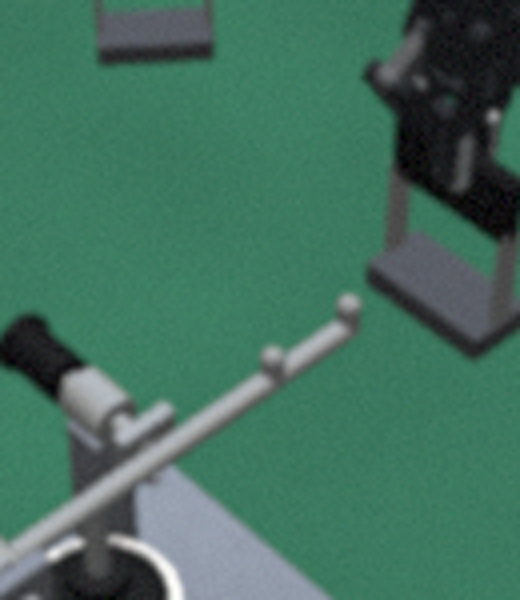

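The weight hangs level in the gripper in front of the hook. Its block corners are at ≈(352.5,258) and (379,279), and the pegs at ≈(347,265) and (328,278). I'll check this against the model.

Run:
```python
from h import *
np.set_printoptions(precision=2,suppress=True)
C=lambda u,v:np.array([260+u/4,190+v/4])
x=[.4574,.0421,.1156,np.radians(3.8)]
for P,o in(((20,-40,18),C(370,267)),((20,-40,0),C(368,284)),((20,40,0),C(474,355)),((20,40,18),C(476,338)),((6,40,72),C(498,240)),((-20,-40,18),C(414,232))):
    print(P,proj("s",place(x,[P]))[0],o)
for z in (.156,.158,.160):
  for yaw in (3.2,4.2):
    h=[.5586,.0486,z,np.radians(yaw)]
    print(z,yaw,proj("s",place(h,[(-26,0,14),(26,0,14),(-32,0,-6)])).ravel(),"seen",C(348,296),C(272,348),C(358,328))
```

```text
(20, -40, 18) [351.87 255.43] [352.5  256.75]
(20, -40, 0) [351.54 261.48] [352. 261.]
(20, 40, 0) [379.03 281.61] [378.5  278.75]
(20, 40, 18) [379.67 275.54] [379.  274.5]
(6, 40, 72) [386.49 253.17] [384.5 250. ]
(-20, -40, 18) [365.02 246.71] [363.5 248. ]
0.156 3.2 [347.09 265.69 327.76 278.4  348.91 271.3 ] seen [347. 264.] [328. 277.] [349.5 272. ]
0.156 4.2 [346.93 265.57 327.92 278.53 348.72 271.15] seen [347. 264.] [328. 277.] [349.5 272. ]
0.158 3.2 [347.13 264.97 327.77 277.68 348.95 270.6 ] seen [347. 264.] [328. 277.] [349.5 272. ]
0.158 4.2 [346.97 264.85 327.93 277.81 348.75 270.46] seen [347. 264.] [328. 277.] [349.5 272. ]
0.16 3.2 [347.16 264.26 327.78 276.97 348.98 269.9 ] seen [347. 264.] [328. 277.] [349.5 272. ]
0.16 4.2 [347.   264.14 327.94 277.09 348.79 269.76] seen [347. 264.] [328. 277.] [349.5 272. ]
```

The model agrees within about 2 px. Next: thread along the tool's y, then lower most of the way.

```bash
python3 -m pendant '[{"dx":0,"dy":0.008,"dz":0,"rx":0,"ry":0,"rz":0,"hand":0},{"dx":0,"dy":0.013,"dz":0,"rx":0,"ry":0,"rz":0,"hand":0},{"dx":0,"dy":0.013,"dz":0,"rx":0,"ry":0,"rz":0,"hand":0},{"dx":0,"dy":0.013,"dz":0,"rx":0,"ry":0,"rz":0,"hand":0},{"dx":0,"dy":0.013,"dz":0,"rx":0,"ry":0,"rz":0,"hand":0},{"dx":0,"dy":0.013,"dz":0,"rx":0,"ry":0,"rz":0,"hand":0},{"dx":0,"dy":0.013,"dz":0,"rx":0,"ry":0,"rz":0,"hand":0},{"dx":0,"dy":0.01,"dz":0,"rx":0,"ry":0,"rz":0,"hand":0},{"dx":0,"dy":0.005,"dz":0,"rx":0,"ry":0,"rz":0,"hand":0},{"dx":0,"dy":0,"dz":0,"rx":0,"ry":0,"rz":0,"hand":0},{"dx":0,"dy":0,"dz":0,"rx":0,"ry":0,"rz":0,"hand":0},{"dx":0,"dy":0,"dz":0,"rx":0,"ry":0,"rz":0,"hand":0}]'
python3 -m pendant '[{"dx":0,"dy":0,"dz":0.006,"rx":0,"ry":0,"rz":0,"hand":0},{"dx":0,"dy":0,"dz":0.006,"rx":0,"ry":0,"rz":0,"hand":0},{"dx":0,"dy":0,"dz":0.006,"rx":0,"ry":0,"rz":0,"hand":0},{"dx":0,"dy":0,"dz":0,"rx":0,"ry":0,"rz":0,"hand":0},{"dx":0,"dy":0,"dz":0,"rx":0,"ry":0,"rz":0,"hand":0}]'
python3 shot.py hook scene,290,190,100,120,5 top,245,180,60,60,8
```

```text
clock: 10.07
position: [0.5577, 0.0494, 0.1863]
ee_rot: [-0.001, 0.683, 0.73, -0.0]
contact_force: [0.1, 0.8, -4.9]
width: 0.0106
gripper_force: 60.6
clock: 10.48
position: [0.5577, 0.0495, 0.1678]
ee_rot: [-0.001, 0.683, 0.73, -0.001]
contact_force: [-0.1, 0.5, -4.3]
width: 0.0104
gripper_force: 60.6
```

View pics/hook.png

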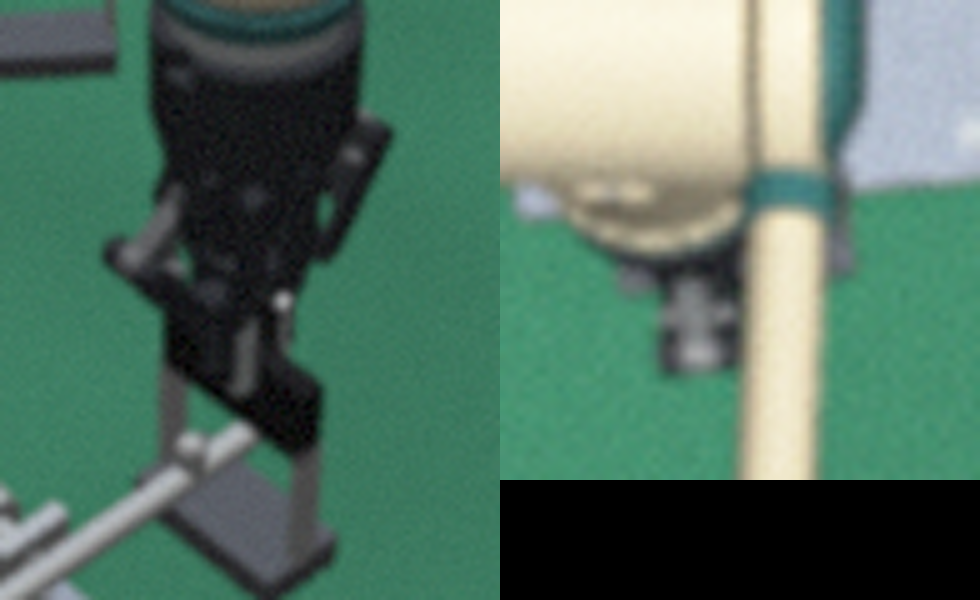

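The press bar passes through the handle opening, with the inner peg at scene (328,279) clear in front of the grip. I'll lower in small steps and watch the force.

```bash
python3 -m pendant '[{"dx":0,"dy":0,"dz":0.003,"rx":0,"ry":0,"rz":0,"hand":0},{"dx":0,"dy":0,"dz":0.003,"rx":0,"ry":0,"rz":0,"hand":0},{"dx":0,"dy":0,"dz":0,"rx":0,"ry":0,"rz":0,"hand":0}]'
python3 -m pendant '[{"dx":0,"dy":0,"dz":0.0015,"rx":0,"ry":0,"rz":0,"hand":0},{"dx":0,"dy":0,"dz":0,"rx":0,"ry":0,"rz":0,"hand":0}]'
python3 -m pendant '[{"dx":0,"dy":0,"dz":0.001,"rx":0,"ry":0,"rz":0,"hand":0},{"dx":0,"dy":0,"dz":0,"rx":0,"ry":0,"rz":0,"hand":0}]'
```

```text
clock: 10.83
position: [0.558, 0.0495, 0.1619]
ee_rot: [-0.0, 0.683, 0.73, -0.0]
contact_force: [0.2, 0.4, -4.7]
width: 0.0106
gripper_force: 60.6
clock: 11.0
position: [0.5583, 0.0494, 0.1607]
ee_rot: [-0.0, 0.683, 0.73, -0.0]
contact_force: [-0.4, -0.4, -3.8]
width: 0.0104
gripper_force: 60.6
clock: 11.17
position: [0.5584, 0.0494, 0.1599]
ee_rot: [-0.0, 0.683, 0.73, -0.0]
contact_force: [0.2, -1.6, -5.3]
width: 0.0102
gripper_force: 60.6
```

```bash
python3 -m pendant '[{"dx":0,"dy":0,"dz":0.001,"rx":0,"ry":0,"rz":0,"hand":0},{"dx":0,"dy":0,"dz":0,"rx":0,"ry":0,"rz":0,"hand":0}]' | grep -E 'pos|force'
python3 -m pendant '[{"dx":0,"dy":0,"dz":0.001,"rx":0,"ry":0,"rz":0,"hand":0},{"dx":0,"dy":0,"dz":0,"rx":0,"ry":0,"rz":0,"hand":0}]'| grep -E 'pos|force'
python3 -m pendant '[{"dx":0,"dy":0,"dz":0.001,"rx":0,"ry":0,"rz":0,"hand":0},{"dx":0,"dy":0,"dz":0,"rx":0,"ry":0,"rz":0,"hand":0}]'| grep -E 'pos|force'
```

```text
position: [0.5584, 0.0494, 0.1589]
contact_force: [-0.1, -0.2, -4.8]
gripper_force: 60.6
position: [0.5584, 0.0494, 0.158]
contact_force: [-0.7, 0.0, -3.7]
gripper_force: 60.7
position: [0.5585, 0.0494, 0.157]
contact_force: [0.1, 0.3, -3.8]
gripper_force: 60.7
```

```bash
python3 -m pendant '[{"dx":0,"dy":0,"dz":0.001,"rx":0,"ry":0,"rz":0,"hand":0},{"dx":0,"dy":0,"dz":0,"rx":0,"ry":0,"rz":0,"hand":0}]' | grep -E 'pos|force'
python3 -m pendant '[{"dx":0,"dy":0,"dz":0.001,"rx":0,"ry":0,"rz":0,"hand":0},{"dx":0,"dy":0,"dz":0,"rx":0,"ry":0,"rz":0,"hand":0}]'| grep -E 'pos|force'
```

```text
position: [0.5585, 0.0494, 0.1561]
contact_force: [-0.3, 0.0, -2.1]
gripper_force: 60.9
position: [0.5585, 0.0494, 0.1556]
contact_force: [-1.6, -0.4, 0.6]
gripper_force: 61.3
```

The weight is now carried by the hook (the force has gone to ~0). I'll release it and rise.

```bash
python3 -m pendant '[{"dx":0,"dy":0,"dz":0,"rx":0,"ry":0,"rz":0,"hand":0.036},{"dx":0,"dy":0,"dz":0,"rx":0,"ry":0,"rz":0,"hand":0.036},{"dx":0,"dy":0,"dz":0,"rx":0,"ry":0,"rz":0,"hand":0.036},{"dx":0,"dy":0,"dz":0,"rx":0,"ry":0,"rz":0,"hand":0.036},{"dx":0,"dy":0,"dz":-0.005,"rx":0,"ry":0,"rz":0,"hand":0.036},{"dx":0,"dy":0,"dz":-0.015,"rx":0,"ry":0,"rz":0,"hand":0.036},{"dx":0,"dy":0,"dz":-0.02,"rx":0,"ry":0,"rz":0,"hand":0.036},{"dx":0,"dy":0,"dz":-0.02,"rx":0,"ry":0,"rz":0,"hand":0.036},{"dx":0,"dy":0,"dz":-0.02,"rx":0,"ry":0,"rz":0,"hand":0.036},{"dx":0,"dy":0,"dz":-0.02,"rx":0,"ry":0,"rz":0,"hand":0.036},{"dx":0,"dy":0,"dz":0,"rx":0,"ry":0,"rz":0,"hand":0.036},{"dx":0,"dy":0,"dz":0,"rx":0,"ry":0,"rz":0,"hand":0.036}]'
python3 shot.py hung scene,230,190,160,140,5
```

```text
clock: 13.0
position: [0.5592, 0.0494, 0.2564]
ee_rot: [0.001, 0.683, 0.73, 0.001]
contact_force: [0.2, -0.6, -0.3]
width: 0.0358
gripper_force: 0.0
```

View pics/hung.png

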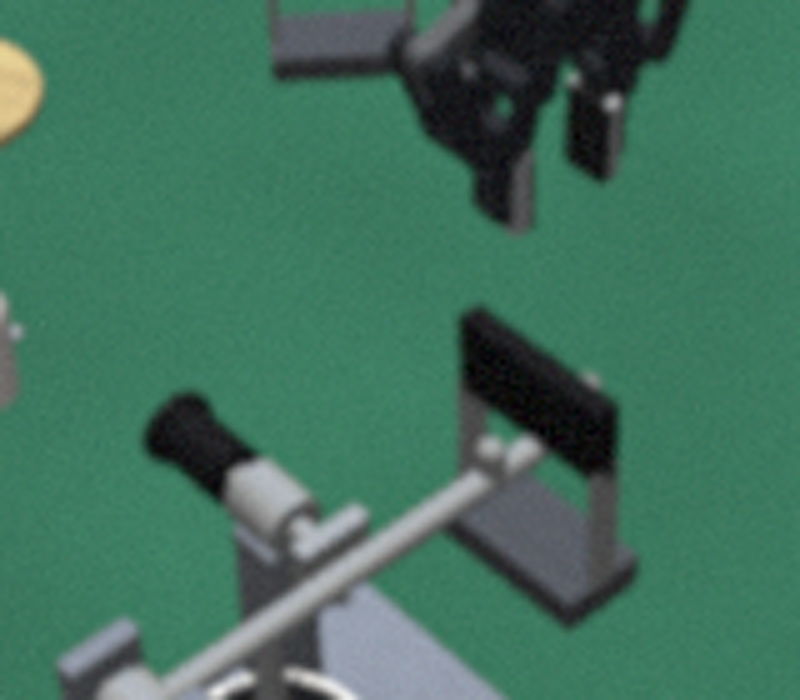

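The weight hangs upright on the bar between the pegs (inner peg at crop (490,450), tip peg behind the grip at (590,380)), and the fingers are clear. Next the gripper goes above the knob at (0.663,-0.028).

```bash
python3 -m pendant '[{"dx":-0.014,"dy":0.0165,"dz":0,"rx":0,"ry":0,"rz":0,"hand":0.06},{"dx":-0.014,"dy":0.0165,"dz":0,"rx":0,"ry":0,"rz":0,"hand":0.06},{"dx":-0.014,"dy":0.0165,"dz":0,"rx":0,"ry":0,"rz":0,"hand":0.06},{"dx":-0.014,"dy":0.0165,"dz":0,"rx":0,"ry":0,"rz":0,"hand":0.06},{"dx":-0.014,"dy":0.0165,"dz":0,"rx":0,"ry":0,"rz":0,"hand":0.06},{"dx":-0.014,"dy":0.0165,"dz":0,"rx":0,"ry":0,"rz":0,"hand":0.06},{"dx":0,"dy":0,"dz":0,"rx":0,"ry":0,"rz":0,"hand":0.06},{"dx":0,"dy":0,"dz":0.02,"rx":0,"ry":0,"rz":0,"hand":0.06},{"dx":0,"dy":0,"dz":0.02,"rx":0,"ry":0,"rz":0,"hand":0.06},{"dx":0,"dy":0,"dz":0.02,"rx":0,"ry":0,"rz":0,"hand":0.06},{"dx":0,"dy":0,"dz":0,"rx":0,"ry":0,"rz":0,"hand":0.06},{"dx":0,"dy":0,"dz":0,"rx":0,"ry":0,"rz":0,"hand":0.06}]'
python3 shot.py knob scene,225,200,100,120,5 top,285,135,40,60,8
```

```text
clock: 14.05
position: [0.6611, -0.0274, 0.1929]
ee_rot: [-0.002, 0.683, 0.73, -0.001]
contact_force: [0.2, -0.6, 0.2]
width: 0.0601
gripper_force: 0.0
```

View pics/knob.png

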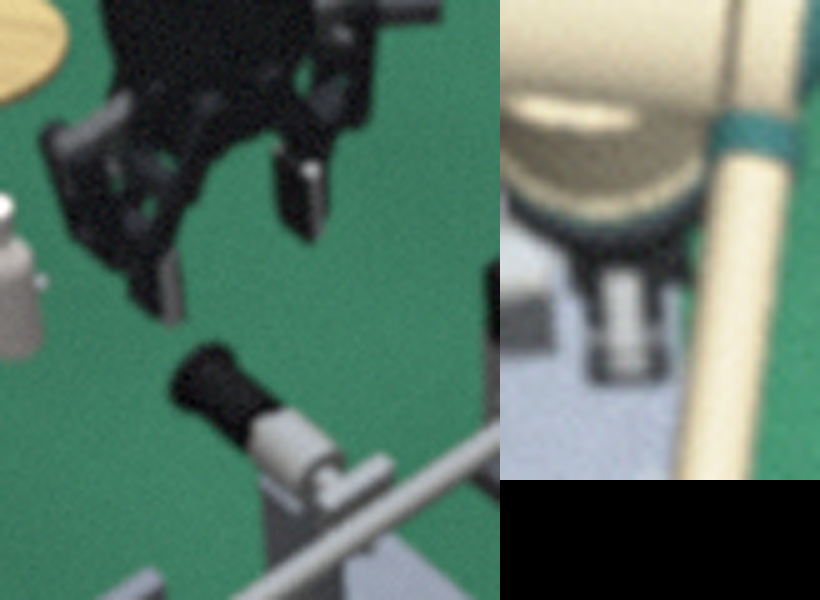

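The fingers straddle the knob: the tip midpoint is at scene ≈ (271,255) and the knob middle below it at ≈ (271,279). A quick numeric check follows.

Run:
```python
from h import *
for z in (.193,.214,.22,.225): print(z,proj("s",[.661,-.0274,z]))
print("knob",proj("s",[[.6631,-.0287,.150],[.6631,-.0287,.154]]), proj("t",[.6631,-.0287,.167]))
x=[.6485,.0536,0,np.radians(3.7)]
print(proj("s",place(x,[(10,-100,154),(10,-66,154)])),"seen",225+205/5,200+370/5,225+265/5,200+425/5)
```

```text
0.193 [[271.69480356 265.3748143 ]]
0.214 [[271.02865639 257.55990414]]
0.22 [[270.83496938 255.28766367]]
0.225 [[270.67239912 253.38046955]]
knob [[271.75731895 280.84632241]
 [271.63533905 279.45226414]] [[300.9375473  164.74378468]]
[[266.02686995 275.06710177]
 [276.79534517 284.3251883 ]] seen 266.0 274.0 278.0 285.0
```

```bash
python3 -m pendant '[{"dx":0,"dy":0.0015,"dz":0.0156,"rx":0,"ry":0,"rz":0,"hand":0.06},{"dx":0,"dy":0,"dz":0.0156,"rx":0,"ry":0,"rz":0,"hand":0.06},{"dx":0,"dy":0,"dz":0.0156,"rx":0,"ry":0,"rz":0,"hand":0.06},{"dx":0,"dy":0,"dz":0.0156,"rx":0,"ry":0,"rz":0,"hand":0.06},{"dx":0,"dy":0,"dz":0.0156,"rx":0,"ry":0,"rz":0,"hand":0.06},{"dx":0,"dy":0,"dz":0,"rx":0,"ry":0,"rz":0,"hand":0.06},{"dx":0,"dy":0,"dz":0,"rx":0,"ry":0,"rz":0,"hand":0.06}]'
python3 -m pendant '[{"dx":0,"dy":0,"dz":0,"rx":0,"ry":0,"rz":0,"hand":0.01},{"dx":0,"dy":0,"dz":0,"rx":0,"ry":0,"rz":0,"hand":0.01},{"dx":0,"dy":0,"dz":0,"rx":0,"ry":0,"rz":0,"hand":0.01},{"dx":0,"dy":0,"dz":0,"rx":0,"ry":0,"rz":0,"hand":0.01},{"dx":0,"dy":0,"dz":0,"rx":0,"ry":0,"rz":0,"hand":0.01},{"dx":0,"dy":0,"dz":0,"rx":0,"ry":0,"rz":0,"hand":0.01},{"dx":0,"dy":0,"dz":0,"rx":0,"ry":0,"rz":0,"hand":0.01},{"dx":0,"dy":0,"dz":0,"rx":0,"ry":0,"rz":0,"hand":0.01}]' 60
```

```text
clock: 14.73
position: [0.6645, -0.0277, 0.1177]
ee_rot: [0.0, 0.683, 0.73, 0.0]
contact_force: [-0.2, -0.1, 0.6]
width: 0.0599
gripper_force: 0.0
clock: 15.4
position: [0.6661, -0.0278, 0.119]
ee_rot: [0.002, 0.683, 0.73, 0.001]
contact_force: [2.7, 0.1, 5.9]
width: 0.0242
gripper_force: 58.9
```

The knob is gripped (24 mm, 59 N). Pulling now.

```bash
python3 -m pendant '[{"dx":-0.002,"dy":0,"dz":0,"rx":0,"ry":0,"rz":0,"hand":0.01},{"dx":-0.003,"dy":0,"dz":0,"rx":0,"ry":0,"rz":0,"hand":0.01},{"dx":-0.003,"dy":0,"dz":0,"rx":0,"ry":0,"rz":0,"hand":0.01},{"dx":-0.003,"dy":0,"dz":0,"rx":0,"ry":0,"rz":0,"hand":0.01},{"dx":-0.003,"dy":0,"dz":0,"rx":0,"ry":0,"rz":0,"hand":0.01},{"dx":0,"dy":0,"dz":0,"rx":0,"ry":0,"rz":0,"hand":0.01}]' 80
python3 -m pendant '[{"dx":-0.003,"dy":0,"dz":0,"rx":0,"ry":0,"rz":0,"hand":0.01},{"dx":-0.002,"dy":0,"dz":0,"rx":0,"ry":0,"rz":0,"hand":0.01},{"dx":-0.001,"dy":0,"dz":0,"rx":0,"ry":0,"rz":0,"hand":0.01},{"dx":0,"dy":0,"dz":0,"rx":0,"ry":0,"rz":0,"hand":0.01},{"dx":0,"dy":0,"dz":0,"rx":0,"ry":0,"rz":0,"hand":0.01}]' 80
python3 -m pendant '[{"dx":-0.001,"dy":0,"dz":0,"rx":0,"ry":0,"rz":0,"hand":0.01},{"dx":0,"dy":0,"dz":0,"rx":0,"ry":0,"rz":0,"hand":0.01},{"dx":0,"dy":0,"dz":0,"rx":0,"ry":0,"rz":0,"hand":0.01}]' 80
```

```text
clock: 15.9
position: [0.6668, -0.0385, 0.1191]
ee_rot: [-0.0, 0.683, 0.73, 0.004]
contact_force: [0.1, 7.6, 8.3]
width: 0.0235
gripper_force: 79.7
clock: 16.32
position: [0.6672, -0.0435, 0.1191]
ee_rot: [-0.001, 0.683, 0.73, 0.004]
contact_force: [2.2, 8.4, 7.3]
width: 0.0232
gripper_force: 79.7
clock: 16.57
position: [0.6672, -0.0443, 0.1191]
ee_rot: [-0.001, 0.683, 0.73, 0.004]
contact_force: [1.3, 9.9, 7.7]
width: 0.0232
gripper_force: 79.7
```

```bash
python3 -m pendant '[{"dx":-0.002,"dy":0,"dz":0,"rx":0,"ry":0,"rz":0,"hand":0.01},{"dx":-0.001,"dy":0,"dz":0,"rx":0,"ry":0,"rz":0,"hand":0.01},{"dx":0,"dy":0,"dz":0,"rx":0,"ry":0,"rz":0,"hand":0.01}]' | grep -E 'pos|force'
python3 -m pendant '[{"dx":-0.002,"dy":0,"dz":0,"rx":0,"ry":0,"rz":0,"hand":0.01},{"dx":0,"dy":0,"dz":0,"rx":0,"ry":0,"rz":0,"hand":0.01},{"dx":0,"dy":0,"dz":0,"rx":0,"ry":0,"rz":0,"hand":0.01}]' | grep -E 'pos|force'
python3 -m pendant '[{"dx":-0.001,"dy":0,"dz":0,"rx":0,"ry":0,"rz":0,"hand":0.01},{"dx":0,"dy":0,"dz":0,"rx":0,"ry":0,"rz":0,"hand":0.01},{"dx":0,"dy":0,"dz":0,"rx":0,"ry":0,"rz":0,"hand":0.01}]' | grep -E 'pos|force'
```

```text
position: [0.6674, -0.0471, 0.1191]
contact_force: [1.7, 9.8, 7.2]
gripper_force: 79.8
position: [0.6676, -0.0488, 0.1191]
contact_force: [0.8, 10.2, 8.6]
gripper_force: 79.8
position: [0.6676, -0.0496, 0.1191]
contact_force: [0.8, 11.6, 7.7]
gripper_force: 79.8
```

```bash
python3 -m pendant '[{"dx":-0.001,"dy":0,"dz":0,"rx":0,"ry":0,"rz":0,"hand":0.01},{"dx":0,"dy":0,"dz":0,"rx":0,"ry":0,"rz":0,"hand":0.01},{"dx":0,"dy":0,"dz":0,"rx":0,"ry":0,"rz":0,"hand":0.01}]' | grep -E 'pos|force'
python3 -m pendant '[{"dx":0,"dy":0,"dz":0,"rx":0,"ry":0,"rz":0,"hand":0.01},{"dx":0,"dy":0,"dz":0,"rx":0,"ry":0,"rz":0,"hand":0.01},{"dx":0,"dy":0,"dz":0,"rx":0,"ry":0,"rz":0,"hand":0.01},{"dx":0,"dy":0,"dz":0,"rx":0,"ry":0,"rz":0,"hand":0.01},{"dx":0,"dy":0,"dz":0,"rx":0,"ry":0,"rz":0,"hand":0.01},{"dx":0,"dy":0,"dz":0,"rx":0,"ry":0,"rz":0,"hand":0.01},{"dx":0,"dy":0,"dz":0,"rx":0,"ry":0,"rz":0,"hand":0.01},{"dx":0,"dy":0,"dz":0,"rx":0,"ry":0,"rz":0,"hand":0.01},{"dx":0,"dy":0,"dz":0,"rx":0,"ry":0,"rz":0,"hand":0.01},{"dx":0,"dy":0,"dz":0,"rx":0,"ry":0,"rz":0,"hand":0.01},{"dx":0,"dy":0,"dz":0,"rx":0,"ry":0,"rz":0,"hand":0.01},{"dx":0,"dy":0,"dz":0,"rx":0,"ry":0,"rz":0,"hand":0.01}]'
python3 shot.py end scene,220,220,160,120,5
```

```text
position: [0.6676, -0.0495, 0.119]
contact_force: [0.7, 12.1, 7.6]
gripper_force: 79.8
clock: 18.57
position: [0.6676, -0.0495, 0.1191]
ee_rot: [-0.002, 0.683, 0.73, 0.005]
contact_force: [1.0, 13.2, 7.5]
width: 0.0233
gripper_force: 79.8
```

View pics/end.png

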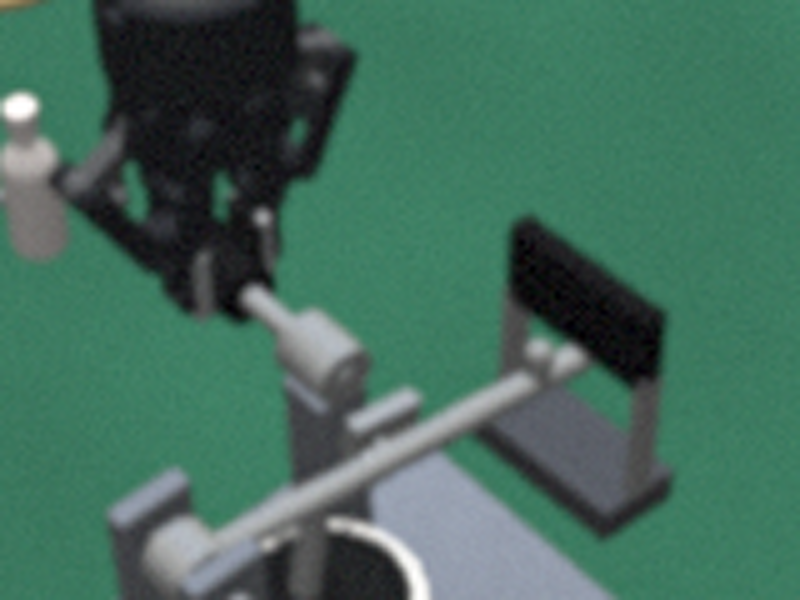

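The arm has sunk: the inner peg dropped from row 278 to 290 at (328,290), which is ≈33 mm. The plunger rod is fully out with the knob in the fingers, and the weight hangs upright. I'm handing in.

```bash
python3 -c "
from rig import manip
print(manip.sign_off())"
```

```text
the job is handed in; nothing more can be done
None
```

The job is handed in: the weight hangs on the hook, the arm has sunk onto the seal, and the fingers hold the plunger against its stop about 22 mm out; sign-off returned no verdict.

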